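# Dress the sawn edge of a lawn-edging strip with a plane file

## Task

The steel strip in the vise has just been sawn to length for a customer: take the plane file from the tool tray and dress the strip's top edge with at least three forward strokes away from you, holding the file level and lengthwise of the vise, toe first, and sliding each stroke from near the toe to near the heel under light, steady pressure (about half a kilo, never more than two and a half). A file cuts only going forward: lift it clear of the edge at the end of each stroke, bring it back through the air and set it down again for the next. Then lay it flat back in the tray, let go once it rests there, and leave everything else as it is.

Things in the scene. Friction and masses are not known exactly. Their poses are not given: they have to be found in the camera images.
- vise: Grey bench vise bolted to the bench, jaws 88 mm wide, black rubber soft jaws. Origin on the bench (z = 0) below the middle of the clamped strip. x level, from the screw and cross handle (robot's side, to x = -0.185, 82 mm high) over moving jaw, strip (x = 0) and fixed jaw to the anvil (x = +0.11): the forward direction of a file stroke. z up. Jaw tops 121 mm above the bench.
- jaw_top (a point): Middle of the gap between the jaws, level with their tops, 121 mm straight above the vise's origin; axes as the vise's. From here the steel strip (lawn edging, 3 mm thick along x, 50 mm wide along y) stands up 22 to 34 mm. Its sawn top edge, level and along y, is so 143 to 155 mm above the bench: not measured, to be found by feel. Stiff downwards: about 20 N/mm through a held file.
- strip (a joint): How far the strip rocks in the rubber soft jaws, rad; 0 at rest. It pivots about the vise's y, inside the jaws, 55 mm below its edge. Positive: the edge leans forward (vise +x), as friction makes it do on a forward stroke; negative: it leans back, as when a pressing file is dragged back. A spring of about 8 N m/rad returns it.
- file: Plane file: flat steel blade, 160 x 26 mm, under an aluminium carrier (together 11 mm thick), wooden bow handle on top; 0.3 kg, about 60 mm high. Origin in the middle of the blade's flat underside (the teeth), x along the blade to its toe (round end; the square end is the heel), z up. Starts flat in the tray, toe away from the robot (within 0.35 rad of world +x). Teeth cut towards the toe only.
- file_grip (a point): Centre of the handle's straight grip bar, 46 mm above the middle of the file's underside; axes as the file's. The bar runs along x: 86 mm long, 22 mm wide (y), 22 mm high (35 to 57 mm above the underside). Take it across, from above, in the middle, with a firm grip.
- file_toe (a point): The rounded toe end of the blade, on the underside, 80 mm ahead (+x) of the file's origin.
- file_heel (a point): The square heel end of the blade, on the underside, 80 mm behind (-x) the file's origin.
- tray: Shallow wooden tool tray, 260 x 150 mm outside, 22 mm high, 6 mm walls and floor (inner floor 6 mm above the bench), to the left or right of the vise; does not move in normal handling. Origin under its centre, x along its 260 mm side. The file starts lying in its +y half, its centre about 25 mm from the tray's centre line, and belongs back there.
- scraper: Bystander: flat scraper with black handle, 175 mm long, 12 mm high, lying in the -y half of the tray. Origin under its middle.
- tape: Bystander: black tape measure, 66 x 36 x 60 mm, on the bench left of the robot, short of the vise. Origin under its middle.
- hacksaw: Bystander: hacksaw lying flat beyond the vise, about 400 x 100 mm, 24 mm high. Origin near the middle of its blade, on the bench.
- offcuts: Bystander: two strips of steel lawn edging lying on one another beyond the vise, 240 x 50 mm. Origin under the middle.
- planter: Bystander: blue ceramic planter, 130 mm across, 120 mm high, at the left. Origin under its middle.
- tin: Bystander: plain tin, 90 mm across, 100 mm high, at the right. Origin under its middle.
- oil: Bystander: small white bottle, 44 mm across, 130 mm high, far right. Origin under its middle.
Not all that is in view belongs to the job. What is shaped like the file but turquoise or yellow is not meant.

How it is judged (in metres and radians):
On the way, in this order (a step that is already met when the one before it is completed fails the run):
1. first stroke: the toe end of the file bears on the edge (contact force between file and vise above 1 N and z of file in the frame of vise above 0.138 m and angle between file's own z axis and vertical below 0.15 rad and angle between the x axis of file and the x axis of vise, either way round below 0.4 rad and x of file in the frame of vise below -0.025 m and x of file_toe in the frame of vise above 0 m), for 0.02 s.
2. first stroke: the heel end of the file bears on the edge and still pushes it forward (contact force between file and vise above 1 N and z of file in the frame of vise above 0.138 m and angle between file's own z axis and vertical below 0.15 rad and angle between the x axis of file and the x axis of vise, either way round below 0.4 rad and value of joint strip above 0.004 rad and x of file in the frame of vise above 0.025 m and x of file_heel in the frame of vise below 0 m), for 0.02 s.
3. return 1: half-way back, clear of the edge (contact force between file and vise below 0.05 N and x of file in the frame of vise between -0.02 and 0.02 m and z of file in the frame of vise above 0.138 m), for 0.02 s.
4. return 1: all the way back, still clear of the edge (contact force between file and vise below 0.05 N and x of file in the frame of vise below -0.025 m and z of file in the frame of vise above 0.138 m), for 0.02 s.
5. second stroke: the toe end of the file bears on the edge (all of step 1), for 0.02 s.
6. second stroke: the heel end of the file bears on the edge and still pushes it forward (all of step 2), for 0.02 s.
7. return 2: half-way back, clear of the edge (all of step 3), for 0.02 s.
8. return 2: all the way back, still clear of the edge (all of step 4), for 0.02 s.
9. third stroke: the toe end of the file bears on the edge (all of step 5), for 0.02 s.
10. third stroke: the heel end of the file bears on the edge and still pushes it forward (all of step 6), for 0.02 s.
At the end, for the whole second after the job is handed in: Three level, toe-first forward strokes done in order, each bearing 1 to 25 N from 25 mm ahead of the file's middle to 25 mm behind it, clear of the edge on both returns; the file lies flat on the tray's floor, centre within 50 mm along and 66 mm across of the tray's, at rest, let go (x of file in the frame of tray between -0.05 and 0.05 m and y of file in the frame of tray between -0.066 and 0.066 m and z of file in the frame of tray between 0 and 0.013 m and angle between file's own z axis and vertical below 0.08 rad and linear speed of file below 0.02 m/s and contact force between the fingers and file below 0.05 N); the robot touches nothing.
It fails at once if the file drawn backwards on the edge under pressure (strip rocked back towards the screw side by more than 0.012 rad) (value of joint strip below -0.012 rad).
It fails at once if the file pressed on the strip or vise with more than 25 N, or the strip shoved over forward by more than 0.12 rad (contact force between file and vise above 25 N or value of joint strip above 0.12 rad).
It fails at once if the file let go more than 30 mm above the bench (z of file in the frame of tray above 0.03 m and contact force between the fingers and file below 0.05 N).
It fails at once if the hand or the arm pushing on the vise or the strip with more than 5 N (contact force between any of the fingers, the arm and vise above 5 N).
It fails at once if a bystander moved by more than 40 mm or (planter, tin, oil bottle) tipped (distance of any of scraper, tape, hacksaw, offcuts, planter, tin, oil from where it was at the start of the episode above 0.04 m or angle between any of planter, tin, oil's own z axis and vertical above 0.5 rad).
It also fails if it takes over 72 s, if anything falls off the work surface, if the arm or the gripper's body presses on something with over 40 N, if the wrist force passes 120 N, or if a joint passes its speed limit or range.

## Robot

A 6-joint arm with a two-finger parallel gripper is mounted at the origin on the work surface. World frame = base frame: x ahead of the robot, y to its left, z up, the work surface at z = 0. Lengths are in mm, angles in rad, forces in N, time in s.
With the tool pointing down it reaches from about 350 to 875 mm from the base axis. Payload 4.2 kg.
Tool frame: the origin (TCP) lies where the fingers leave the gripper's body, on its centre line; the fingertips stand 73 mm ahead of it and the grasp point (between the pads) lies 54 mm ahead of it; z points along the fingers, y is the direction in which the jaws open and shut (so a half turn about z gives the same grasp; the last joint's range is limited). The gripper opens to 85 mm and grips with 20 to 120 N. Pads are 22 mm wide; open, the fingers measure 114 mm over their backs; the gripper's body (76 mm by 85 mm) begins 54 mm behind the grasp point. The pads swing forward as they close: fully open they stand 13 mm farther back than shut.
Start: joints at [-0.868, 0.385, 0.008, 0, -1.194, -0.259], TCP at [268.371, -564.426, 303.912] pointing down, gripper open.
Joint ranges: [-3.14, 3.14], [-1.21, 2.06], [-1.07, 1.41], [-3.16, 2.05], [-2.99, -0.16], [-3.1, 3.1]. Speed limits (rad/s): [2.79, 2.79, 3.14, 3.14, 3.14, 3.14].

## Interface

Orientations are given as a unit quaternion [x, y, z, w].
In Python, from bench import arm gives the robot as it stands.
- The arm moves only by the tool apply_moves, never from a script. Its argument "increments" is a list that holds one entry, the list of rows, each a list of 7 numbers: the shift along the tool's x, y, z scaled (see below), then the turn, a rotation vector about the tool's x, y, z scaled (see below), then the gripper's target within -1 to 1 (fully open at 1, half-way at 0, shut at -1). A call has 1 to 10 rows; each row is the pose to reach, as a shift and turn from the pose commanded when the call began, along the tool's axes at that moment; what a row does not reach only later rows make up. The controller multiplies each number of a shift by 100 mm and each number of a turn by 0.5 rad. A row lasts 1/10 s, in which the tool goes at most 50 mm and 8.59 degrees, less where a joint would pass 70% of its speed; a pose out of reach is approached as far as the arm can. A call with a number of a shift or a turn outside -1 to 1 is refused whole. A call with a gripper value outside its range is refused whole. The fingers move at their own pace and stop on an object; the grip force is fixed at half the most. Time passes only in rows, so rows that repeat a pose let the fingers close. It gives the time, the measured TCP pose, the force and the opening at its end, in the units of the state.
- arm.read_state(): the state, without advancing time (a new reading comes with each control period).
- arm.get_image(name): name is "scene" or "top" or "wrist"; returns a dict with "img" (400x640x3 uint8, red, green, blue), "fx", "fy", "cx", "cy" (pixels), "k1" (the pictures are not rectified: a ray, as slopes to the right and down, at radius r is drawn at 1 + k1 r^2 times it, then the intrinsics apply), "pose" (4x4, takes a point from camera to world coordinates). Camera axes: x right, y up, looking along -z (the intrinsics and any distortion apply to the point x, -y, -z); pixel columns grow to the right and rows downward; lengths in mm; the calibration is good to about 2 mm. A picture is of the moment at which its call begins. There is no depth.
- arm.job_done(): hands the job in, once; it reports no verdict.
Trained networks look in a picture, given as the dict that the camera call returned (one of the last four; its "shot" number tells which), for a name from the list of things; names that differ only in an ending like _2 or _b are one class to them, and where a whole thing is asked for, a point or a joint stands for the part that bears it (a point fixed in the world has none). Each returns a list of dicts, best first, with "conf" (0 to 1); they miss things now and then, are a little off and sometimes report something else, mostly with a low value. They report only what shows in the picture. A call takes as long as a camera call. They do not tell look-alikes from the thing itself.
- arm.outline_of(label, picture): "pixels" (400x640 bool, what is visible of it) and "box" ([centre column, centre row, width, height] in pixels, round what is visible of it).
- arm.mark_of(label, picture): "at" ([column, row] in pixels: a listed point, or the origin of a listed thing).
The state is a dict: "clock": time; "joints": joint angles; "joint_vel": joint speeds; "joint_efforts": joint torques, N m; "position": TCP position; "ee_rot": TCP orientation; "contact_force": force on the tool from outside, world axes, zero at the start; "wrist_torque": the same for the moment, N m; "gripper_width": finger opening in mm.
Only numpy, scipy, OpenCV 4.12 (cv2) and the standard library are available. Lean on these libraries where they do the work, as an engineer would, in place of code of your own. Each camera call takes 0.05 s, during which the arm holds its last target.

## Working session

There is one attempt and no reset: what is moved stays moved. The work goes in short steps, Python scripts to look and compute and a tool call to move; the robot and the scene stay as the last step left them, time stands still between calls to the robot, and variables do not carry over. Pictures are saved under pics/ and viewed, and the job is handed in when it is done.

Besides the shell and the picture viewer there is one more tool, called after "Emit:" by a JSON object that holds its "name" and its "arguments", one argument or row to a line. apply_moves: Moves the arm, as the interface text tells. Shifts and turns lie within -1 to 1; 1 stands for 100 mm of shift or 0.5 rad of turn. Its arguments: {"type":"object","properties":{"increments":{"type":"array"}},"required":["increments"]}

```bash
ls; mkdir -p pics; cat > h.py <<'E'
import numpy as np, cv2, pickle
from bench import arm
from scipy.spatial.transform import Rotation as R
def K(p): return np.array([[p['fx'],0,p['cx']],[0,p['fy'],p['cy']],[0,0,1.]])
def ray(p,uv):
    d=cv2.undistortPoints(np.array([[uv]],float),K(p),np.array([p['k1'],0,0,0,0.]))[0,0]
    P=np.array(p['pose']); v=P[:3,:3]@np.array([d[0],-d[1],-1.]); return P[:3,3],v/np.linalg.norm(v)
def onz(p,uv,z):
    o,v=ray(p,uv); return o+v*(z-o[2])/v[2]
def proj(p,X):
    P=np.array(p['pose']); c=(np.atleast_2d(X)-P[:3,3])@P[:3,:3]; c=c*[1,-1,-1]
    return cv2.projectPoints(c,np.zeros(3),np.zeros(3),K(p),np.array([p['k1'],0,0,0,0.]))[0][:,0]
def save(p,n): cv2.imwrite('pics/'+n+'.png',p['img'][:,:,::-1])
E
python3 - <<'E'
from h import *
s=arm.read_state(); print(s)
for n in ['scene','top']:
    p=arm.get_image(n); save(p,n+'0'); print(n,p['fx'],p['k1'],np.round(p['pose'],2).tolist())
    for l in ['file','file_grip','file_toe','file_heel','tray','vise','jaw_top','scraper','tape']:
        m=arm.mark_of(l,p); print(l,[(np.round(d['at'],1).tolist(),round(d['conf'],2)) for d in m[:4]])
E
```

```text
pics
{'clock': 0.0, 'joints': array([-8.68411900e-01,  3.85627164e-01,  6.62181014e-03, -4.80413577e-04,
       -1.19400423e+00, -2.58604945e-01]), 'joint_vel': array([-0.00027962, -0.00023459,  0.00105084,  0.00056161, -0.00107771,
       -0.00066227]), 'joint_efforts': array([ 2.54318647e-04, -3.92286479e+01,  1.88405585e+01,  4.18625370e+00,
       -4.61152667e-03,  8.62172158e-06]), 'position': array([ 268.19320608, -564.07126336,  302.77996559]), 'ee_rot': array([-2.19986829e-01,  9.75502189e-01,  1.08451629e-03, -3.13526290e-04]), 'contact_force': array([ 0.23236143, -0.08005556, -0.33834283]), 'wrist_torque': array([-0.05065935, -0.05421568, -0.0517231 ]), 'gripper_width': 85.28452576644212}
scene 506.3989120891369 0.02548567568706143 [[0.17, -0.59, 0.79, 1762.06], [0.98, 0.11, -0.13, -192.42], [-0.01, 0.8, 0.6, 1061.88], [0.0, 0.0, 0.0, 1.0]]
file [([243.7, 193.3], 0.78), ([193.6, 191.2], 0.65), ([219.5, 248.5], 0.64)]
file_grip [([216.9, 233.0], 0.8), ([241.9, 180.7], 0.66), ([187.5, 179.6], 0.66)]
file_toe [([217.1, 263.7], 0.92), ([247.0, 182.4], 0.67), ([191.3, 201.3], 0.
[... 171 characters left out ...]
jaw_top [([317.9, 213.7], 0.83)]
scraper [([197.2, 245.9], 0.51)]
tape [([363.1, 186.7], 0.57)]
top 469.9377235642971 -0.07184575892461144 [[-0.0, 1.0, -0.09, 345.48], [-1.0, -0.0, -0.0, 3.23], [-0.0, 0.09, 1.0, 1587.87], [0.0, 0.0, 0.0, 1.0]]
file [([404.5, 180.6], 0.77), ([431.3, 285.3], 0.6), ([376.9, 263.8], 0.54)]
file_grip [([402.9, 183.3], 0.83), ([378.7, 266.5], 0.63), ([436.6, 288.6], 0.56)]
file_toe [([406.3, 161.7], 0.75), ([374.0, 292.2], 0.54)]
file_heel [([400.9, 204.5], 0.92), ([451.8, 160.4], 0.66), ([383.2, 242.3], 0.52)]
tray [([410.8, 183.7], 0.69)]
vise [([314.0, 167.4], 0.72)]
jaw_top [([317.5, 165.5], 0.71)]
scraper [([424.5, 183.1], 0.69)]
tape [([251.3, 248.4], 0.62)]
```

View pics/scene0.png

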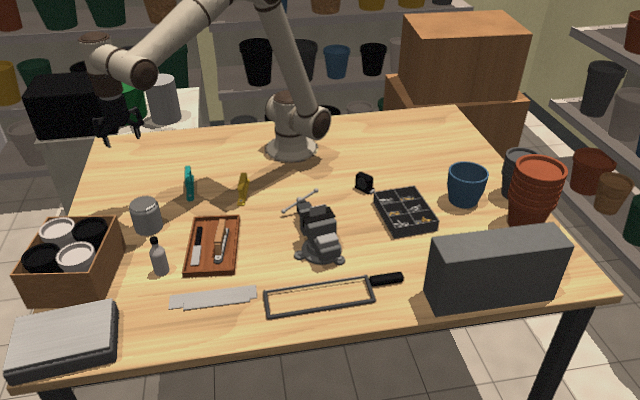

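View pics/top0.png

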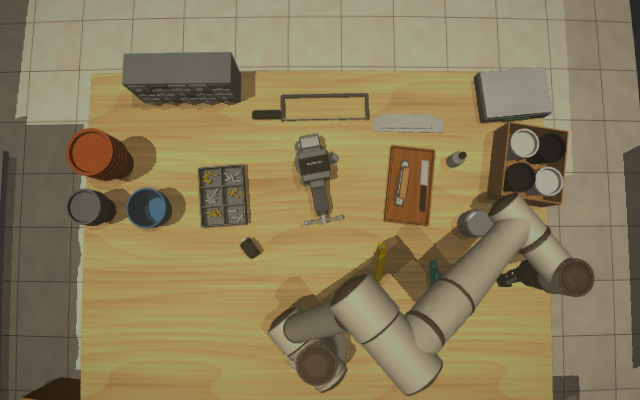

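```bash
python3 - <<'E'
from h import *
p=arm.get_image('top'); q=arm.get_image('scene')
f=lambda uv,z,c=p: np.round(onz(c,uv,z),1)
print('grip',f([402.9,183.3],52),'toe',f([406.3,161.7],6),'heel',f([400.9,204.5],6),'file',f([404.5,180.6],6))
print('scene grip',f([216.9,233.0],52,q),'toe',f([217.1,263.7],6,q),'heel',f([222.9,229.9],6,q))
print('vise',f([314,167.4],0),'jaw',f([317.5,165.5],121),f([317.9,213.7],121,q),'tray',f([410.8,183.7],0),f([211.6,245.1],0,q))
for l in ['vise','tray','file']:
  for d in arm.outline_of(l,p):
    print(l,d['conf'],d['box']); c=max(cv2.findContours(d['pixels'].astype(np.uint8),0,2)[0],key=len)
    r=cv2.minAreaRect(c); print(r); print([f(b,20 if l!='vise' else 121) for b in cv2.boxPoints(r)])
cv2.imwrite('pics/topc.png',cv2.resize(p['img'][110:310,230:490,::-1],None,fx=3,fy=3,interpolation=cv2.INTER_CUBIC))
E
```

```text
grip [ 540.9 -288.4   52. ] toe [ 621.  -310.2    6. ] heel [ 474.4 -289.     6. ] file [ 556.  -302.7    6. ]
scene grip [ 546.2 -298.2   52. ] toe [ 632.8 -305.     6. ] heel [ 478.9 -283.8    6. ]
vise [602.6   4.9   0. ] jaw [589.   -6.3 121. ] [595.8   7.4 121. ] tray [ 546.1 -325.3    0. ] [ 539.2 -321.     0. ]
vise 0.94 [316.5, 177.5, 48.6, 90.2]
((318.7300109863281, 178.1099853515625), (88.67118835449219, 43.84062194824219), 81.8698959350586)
[array([679.8,  78.4, 121. ]), array([699.6, -59.5, 121. ]), array([420.3, -97.1, 121. ]), array([401.1,  38.5, 121. ])]
vise 0.75 [473.2, 222.3, 33.9, 26.2]
((473.8846740722656, 223.07696533203125), (27.659744262695312, 34.233585357666016), 82.87498474121094)
[array([ 442.7, -439.2,  121. ]), array([ 455.8, -548.5,  121. ]), array([ 369.2, -556.7,  121. ]), array([ 356.5, -447.9,  121. ])]
vise 0.45 [410.9, 185.1, 53.1, 78.1]
((408.7909240722656, 184.79917907714844), (45.17734146118164, 76.05003356933594), 5.19442892074585)
[array([ 414.6, -210.2,  121. ]), array([ 655. , -235.8,  121. ]), array([ 642. , -379.3,  121. ]), array([ 401.4
[... 398 characters left out ...]
55957), 9.7824068069458)
[array([ 474. , -259.5,   20. ]), array([ 627.5, -288.6,   20. ]), array([ 620.7, -327.6,   20. ]), array([ 467.3, -298.1,   20. ])]
file 0.57 [434.4, 273.1, 15.1, 26.1]
((434.3931579589844, 271.7172546386719), (23.917098999023438, 10.795912742614746), 85.2363510131836)
[array([ 286.9, -374.2,   20. ]), array([ 289.6, -410.4,   20. ]), array([ 210.7, -415.6,   20. ]), array([ 208. , -379.5,   20. ])]
file 0.53 [378.1, 264.2, 12.0, 37.1]
((379.20269775390625, 262.2837829589844), (9.699540138244629, 39.291358947753906), 9.462321281433105)
[array([ 219.8, -183.8,   20. ]), array([ 347.8, -206.6,   20. ]), array([ 342.4, -238.5,   20. ]), array([ 214.4, -215.5,   20. ])]
```

View pics/topc.png

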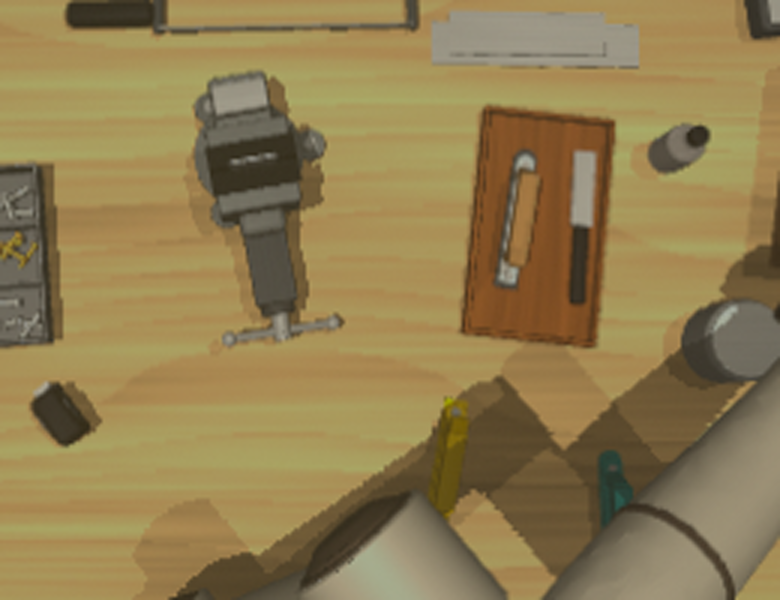

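The scene picture shows the tray at about (212, 245) with the wooden-handled file, and the vise at about (320, 230). In the top picture the file's toe is near (406, 162) and its heel near (400, 204). The strip's edge shows as a bright line near (315, 163). The yellow and turquoise decoys are outside the tray. Next I move over the file for a wrist view.

```bash
cat >> h.py <<'E'
def Rdown(yaw):  # tool z down, tool y along world angle yaw+90deg (yaw = direction of file x), tool x = opposite file x
    x=-np.array([np.cos(yaw),np.sin(yaw),0]); z=np.array([0,0,-1.]); return np.column_stack([x,np.cross(z,x),z])
def rel(pos,Rt=None,s=None):
    s=s or arm.read_state(); R0=R.from_quat(s['ee_rot']).as_matrix()
    d=R0.T@(np.array(pos)-s['position'])/100
    w=np.zeros(3) if Rt is None else R.from_matrix(R0.T@Rt).as_rotvec()/.5
    print('shift',np.round(d,3),'turn',np.round(w,3)); return d,w
def st():
    s=arm.read_state(); e=R.from_quat(s['ee_rot']).as_matrix()
    print(round(s['clock'],2),'pos',np.round(s['position'],2),'F',np.round(s['contact_force'],2),'T',np.round(s['wrist_torque'],2),'w',round(s['gripper_width'],1),'yaw',round(np.arctan2(-e[1,0],-e[0,0]),4),'tilt',np.round(e[:2,2],4),'j',np.round(s['joints'],2))
E
python3 - <<'E'
from h import *
st(); rel([530,-290,300],Rdown(-0.15))
E
```

```text
1.25 pos [ 268.38 -564.42  303.9 ] F [-0.11  0.05  0.16] T [ 0.01 -0.05  0.05] w 85.2 yaw 0.4438 tilt [-0.  0.] j [-0.87  0.38  0.01 -0.   -1.19 -0.26]
shift [-3.541  1.355  0.039] turn [ 0.    -0.     1.188]
```

Emit:
{"name": "apply_moves", "arguments": {
  "increments": [
    [[-0.45, 0.17, 0, 0, 0, 0, 1], [-0.89, 0.34, 0, 0, 0, 0, 1]]
  ]
}}

```text
clock: 1.45
position: [334.1, -495.4, 303.6]
ee_rot: [-0.219, 0.976, 0.0, -0.0]
contact_force: [1.0, -0.8, 0.9]
gripper_width: 85.3
```

Emit:
{"name": "apply_moves", "arguments": {
  "increments": [
    [[-0.45, 0.17, 0, 0, 0, 0, 1], [-0.89, 0.34, 0, 0, 0, 0, 1]]
  ]
}}

```text
clock: 1.65
position: [400.9, -425.3, 304.1]
ee_rot: [-0.22, 0.976, -0.0, 0.0]
contact_force: [0.0, -0.4, -0.4]
gripper_width: 85.6
```

Emit:
{"name": "apply_moves", "arguments": {
  "increments": [
    [[-0.45, 0.17, 0, 0, 0, 0, 1], [-0.89, 0.34, 0, 0, 0, 0, 1]]
  ]
}}

```text
clock: 1.85
position: [466.9, -356.1, 304.2]
ee_rot: [-0.22, 0.975, -0.0, 0.0]
contact_force: [0.5, -0.6, -0.2]
gripper_width: 85.2
```

Emit:
{"name": "apply_moves", "arguments": {
  "increments": [
    [[-0.3, 0.12, 0, 0, 0, 0.25, 1], [-0.6, 0.25, 0, 0, 0, 0.5, 1], [-0.87, 0.335, 0.04, 0, 0, 0.75, 1], [-0.87, 0.335, 0.04, 0, 0, 1, 1], [-0.87, 0.335, 0.04, 0, 0, 1, 1], [-0.87, 0.335, 0.04, 0, 0, 1, 1], [-0.87, 0.335, 0.04, 0, 0, 1, 1]]
  ]
}}

```text
clock: 2.55
position: [529.5, -290.5, 300.1]
ee_rot: [0.028, 1.0, -0.0, 0.0]
contact_force: [0.0, -0.1, -1.1]
gripper_width: 85.6
```

```bash
python3 - <<'E'
from h import *
st(); p=arm.get_image('wrist'); save(p,'w1'); print(np.round(p['pose'],3).tolist(),p['fx'])
for l,z in [('file',6),('file_grip',52),('file_toe',6),('file_heel',6),('tray',0)]:
    print(l,[(np.round(d['at'],1).tolist(),round(d['conf'],2),np.round(onz(p,d['at'],z),1).tolist()) for d in arm.mark_of(l,p)[:3]])
st()
E
```

```text
2.55 pos [ 529.52 -290.54  300.11] F [ 0.04 -0.08 -1.05] T [-0.03  0.01 -0.02] w 85.6 yaw -0.0554 tilt [ 0.0003 -0.0001] j [-0.23  0.35 -0.05  0.   -1.17 -1.39]
[[0.055, -0.948, -0.312, 450.946], [0.998, 0.052, 0.018, -287.012], [-0.001, -0.313, 0.95, 369.617], [0.0, 0.0, 0.0, 1.0]] 354.36736560923913
file []
file_grip [([311.0, 199.3], 0.59, [550.5, -295.1, 52.0])]
file_toe [([305.8, 255.8], 0.58, [631.7, -306.1, 6.0])]
file_heel [([321.7, 112.6], 0.56, [475.2, -280.4, 6.0])]
tray [([288.3, 179.5], 0.86, [543.2, -319.5, 0.0])]
2.85 pos [ 529.68 -290.34  300.01] F [-0.51  0.37 -0.64] T [-0.   -0.01  0.07] w 85.5 yaw -0.0564 tilt [0.0001 0.    ] j [-0.23  0.35 -0.05 -0.   -1.17 -1.39]
```

View pics/w1.png

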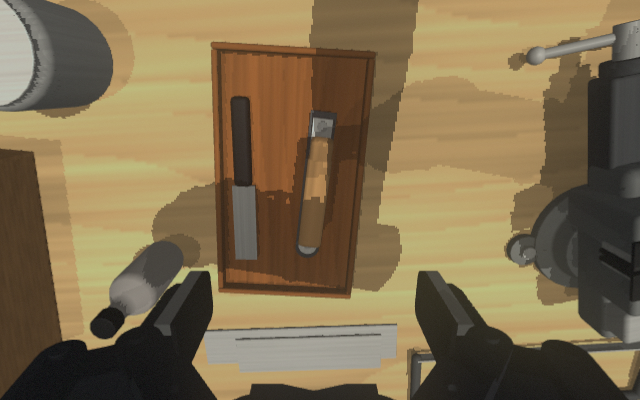

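The wrist view shows the file in the tray, toe at (306, 256) and heel at (322, 113), with the scraper well to its left. Yaw is about -0.163. I'll descend to the grip bar.

```bash
python3 - <<'E'
from h import *
rel([552,-294,106],Rdown(-0.163))
E
```

```text
shift [-0.225 -0.024  1.94 ] turn [0.    0.    0.213]
```

Emit:
{"name": "apply_moves", "arguments": {
  "increments": [
    [[-0.22, -0.02, 0.5, 0, 0, 0.21, 1], [-0.225, -0.024, 0.94, 0, 0, 0.213, 1], [-0.225, -0.024, 0.94, 0, 0, 0.213, 1], [-0.225, -0.024, 0.94, 0, 0, 0.213, 1], [-0.225, -0.024, 0.94, 0, 0, 0.213, 1]]
  ]
}}

```text
clock: 3.35
position: [553.5, -294.3, 209.0]
ee_rot: [0.081, 0.997, -0.001, 0.002]
contact_force: [0.5, 0.0, 0.8]
gripper_width: 85.3
```

```bash
python3 - <<'E'
from h import *
p=arm.get_image('wrist'); save(p,'w2')
for l,z in [('file',6),('file_grip',52),('file_toe',6),('file_heel',6)]:
    print(l,[(np.round(d['at'],1).tolist(),round(d['conf'],2),np.round(onz(p,d['at'],z),1).tolist()) for d in arm.mark_of(l,p)[:3]])
st();rel([552,-294,106],Rdown(-0.163))
E
```

```text
file [([315.9, 188.3], 0.61, [552.5, -293.4, 6.0])]
file_grip [([316.6, 203.3], 0.94, [549.9, -292.7, 52.0])]
file_toe [([320.9, 275.1], 0.82, [630.5, -301.6, 6.0])]
file_heel [([316.2, 202.7], 0.66, [564.5, -295.1, 6.0])]
3.6 pos [ 552.61 -293.86  207.79] F [-0.28 -0.67 -0.04] T [-0.02  0.01  0.  ] w 85.3 yaw -0.1626 tilt [ 0.0031 -0.0008] j [-0.23  0.46 -0.12  0.   -0.98 -1.5 ]
shift [ 0.009 -0.002  1.018] turn [-0.001  0.006  0.001]
```

View pics/w2.png

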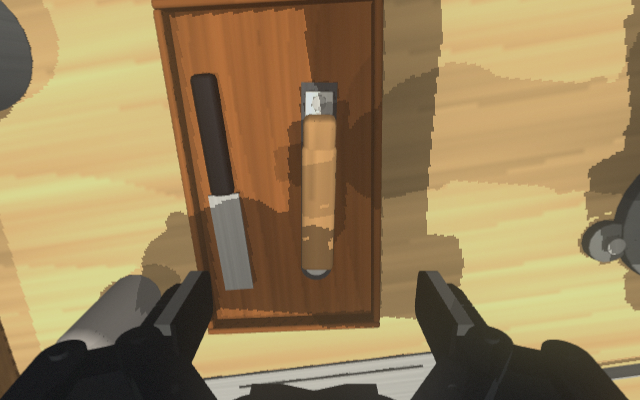

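The wrist view shows the handle bar centred between the fingers at (318, 200), running vertically in the picture, so the yaw is right. I'll go down and close.

Emit:
{"name": "apply_moves", "arguments": {
  "increments": [
    [[0.01, 0, 0.4, 0, 0.006, 0, 1], [0.015, 0, 0.7, 0, 0.006, 0, 1], [0.015, 0, 0.9, 0, 0.006, 0, 1], [0.015, 0, 1.0, 0, 0.006, 0, 1], [0.015, 0, 1.0, 0, 0.006, 0, 1], [0.015, 0, 1.0, 0, 0.006, 0, 1], [0.015, 0, 1.0, 0, 0.006, 0, 1]]
  ]
}}

```text
clock: 4.3
position: [551.7, -293.7, 107.6]
ee_rot: [0.081, 0.997, -0.0, 0.0]
contact_force: [0.2, 0.1, -0.1]
gripper_width: 85.2
```

```bash
python3 - <<'E'
from h import *
st();rel([551,-293.5,106],Rdown(-0.163))
E
```

```text
4.3 pos [ 551.68 -293.74  107.61] F [ 0.16  0.11 -0.14] T [ 0.03 -0.01  0.  ] w 85.2 yaw -0.1624 tilt [ 0.0001 -0.0005] j [-0.23  0.58 -0.22  0.   -0.78 -1.5 ]
shift [0.007 0.001 0.016] turn [-0.001  0.     0.001]
```

Emit:
{"name": "apply_moves", "arguments": {
  "increments": [
    [[0, 0, 0.01, 0, 0, 0, 0.2], [0, 0, 0.015, 0, 0, 0, -0.3], [0, 0, 0.015, 0, 0, 0, -1], [0, 0, 0.015, 0, 0, 0, -1], [0, 0, 0.015, 0, 0, 0, -1], [0, 0, 0.015, 0, 0, 0, -1], [0, 0, 0.015, 0, 0, 0, -1], [0, 0, 0.015, 0, 0, 0, -1], [0, 0, 0.015, 0, 0, 0, -1], [0, 0, 0.015, 0, 0, 0, -1]]
  ]
}}

```text
clock: 5.3
position: [550.9, -293.5, 104.6]
ee_rot: [0.081, 0.997, 0.0, -0.001]
contact_force: [-0.5, 1.0, 2.6]
gripper_width: 21.3
```

```bash
python3 - <<'E'
from h import *
st()
E
```

```text
5.3 pos [ 550.87 -293.46  104.59] F [-0.55  1.02  2.57] T [0.27 0.05 0.06] w 21.3 yaw -0.1625 tilt [-0.0027  0.0004] j [-0.23  0.58 -0.22  0.   -0.77 -1.5 ]
```

Emit:
{"name": "apply_moves", "arguments": {
  "increments": [
    [[0, 0, -0.1, 0, 0, 0, -1], [0, 0, -0.3, 0, 0, 0, -1], [0, 0, -0.6, 0, 0, 0, -1], [0, 0, -0.9, 0, 0, 0, -1], [0, 0, -1, 0, 0, 0, -1], [0, 0, -1, 0, 0, 0, -1]]
  ]
}}

```text
clock: 5.9
position: [551.3, -293.6, 205.6]
ee_rot: [0.081, 0.997, 0.0, -0.0]
contact_force: [0.7, -0.6, -3.2]
gripper_width: 21.3
```

Emit:
{"name": "apply_moves", "arguments": {
  "increments": [
    [[0, 0, -0.3, 0, 0, 0, -1], [0, 0, -0.6, 0, 0, 0, -1], [0, 0, -0.9, 0, 0, 0, -1], [0, 0, -0.9, 0, 0, 0, -1], [0, 0, -0.9, 0, 0, 0, -1]]
  ]
}}

```text
clock: 6.4
position: [550.6, -293.0, 292.1]
ee_rot: [0.082, 0.997, 0.001, -0.003]
contact_force: [-0.2, 0.4, -5.5]
gripper_width: 21.2
```

```bash
python3 - <<'E'
from h import *
st()
p=arm.get_image('top'); q=arm.get_image('scene'); w=arm.get_image('wrist'); save(w,'w3')
for c,n in [(p,'t'),(q,'s'),(w,'w')]:
  for l,z in [('vise',0),('jaw_top',121)]:
    print(n,l,[(np.round(d['at'],1).tolist(),round(d['conf'],2),np.round(onz(c,d['at'],z),1).tolist()) for d in arm.mark_of(l,c)[:3]])
cv2.imwrite('pics/topv.png',cv2.resize(p['img'][120:240,270:370,::-1],None,fx=6,fy=5,interpolation=cv2.INTER_CUBIC)) if 0 else cv2.imwrite('pics/topv.png',cv2.resize(p['img'][125:235,270:370,::-1],None,fx=5,fy=5,interpolation=cv2.INTER_CUBIC))
cv2.imwrite('pics/scv.png',cv2.resize(q['img'][180:280,270:370,::-1],None,fx=5,fy=5,interpolation=cv2.INTER_CUBIC))
E
```

```text
6.4 pos [ 550.55 -293.04  292.14] F [-0.23  0.39 -5.46] T [ 0.01  0.12 -0.01] w 21.2 yaw -0.1635 tilt [-0.0057  0.0028] j [-0.23  0.39 -0.01 -0.   -1.18 -1.5 ]
t vise [([310.7, 169.2], 0.57, [596.4, 16.2, 0.0]), ([158.5, 209.5], 0.22, [459.3, 536.5, 0.0])]
t jaw_top [([314.1, 162.4], 0.94, [599.0, 4.4, 121.0])]
s vise [([319.3, 245.7], 0.69, [604.2, 9.3, 0.0])]
s jaw_top [([318.2, 214.5], 0.66, [599.8, 7.6, 121.0])]
w vise [([606.1, 166.4], 0.71, [596.0, 6.7, -0.0])]
w jaw_top [([241.4, 181.6], 0.38, [524.4, -340.2, 121.0])]
```

View pics/w3.png

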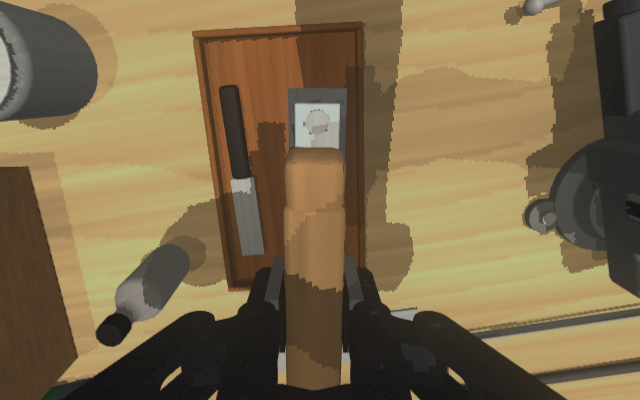

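View pics/topv.png

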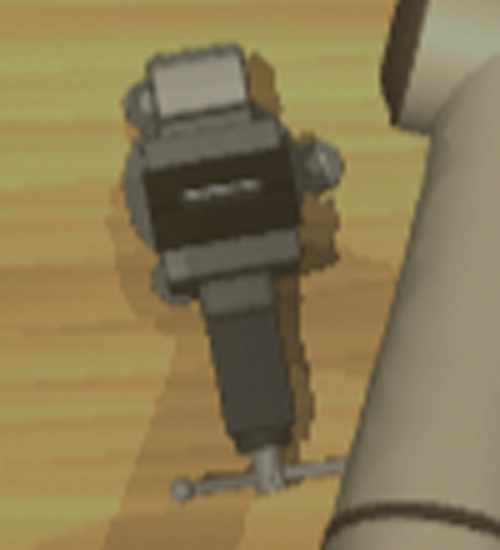

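View pics/scv.png

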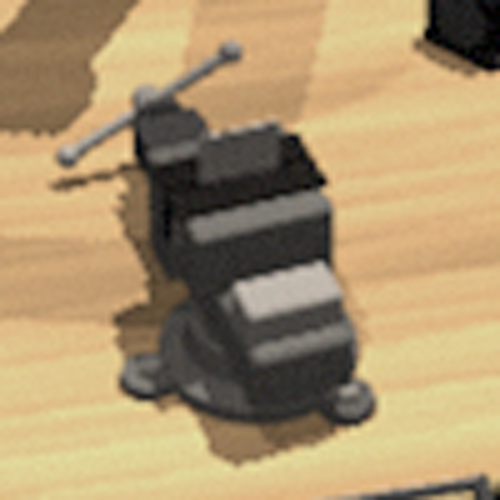

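```bash
python3 - <<'E'
from h import *
p=arm.get_image('top'); q=arm.get_image('scene')
T=lambda a:[270+a[0]/5,125+a[1]/5]
S=lambda a:[270+a[0]/5,180+a[1]/5]
L=[(T((183,195)),S((280,125))),(T((262,184)),S((198,145)))]
for a,b in L:
    o1,v1=ray(p,a);o2,v2=ray(q,b)
    A=np.column_stack([v1,-v2]);t=np.linalg.lstsq(A,o2-o1,rcond=None)[0]
    print('tri',np.round((o1+t[0]*v1+o2+t[1]*v2)/2,1),'gap',np.round(np.linalg.norm(o1+t[0]*v1-o2-t[1]*v2),1))
    print(np.round(onz(p,a,149),1),np.round(onz(q,b,149),1))
def yaw(a,b,z):  # along y left->right
    A,B=onz(p,T(a),z),onz(p,T(b),z); d=A-B; print(np.round(A,1),np.round(B,1),round(np.arctan2(-d[0],d[1]),3))
yaw((183,195),(262,184),149)
yaw((142,180),(297,155),121); yaw((158,247),(303,228),121); yaw((145,135),(275,115),121);
A,B=onz(p,T((268,470)),70),onz(p,T((197,82)),110); d=B-A; print(A,B,np.arctan2(d[1],d[0]))
E
```

```text
tri [590.1  30.3 146. ] gap 5.3
[589.2  27.6 149. ] [594.3  32.2 149. ]
tri [597.2 -19.5 143.6] gap 3.9
[596.  -21.3 149. ] [604.2 -18.6 149. ]
[589.2  27.6 149. ] [596.  -21.3 149. ] 0.138
[603.6  54.  121. ] [619.4 -44.  121. ] 0.16
[560.8  43.9 121. ] [572.7 -47.5 121. ] 0.13
[632.4  52.2 121. ] [645.1 -30.2 121. ] 0.153
[422.6814827  -25.89455258  70.        ] [668.85174522  19.34611745 110.        ] 0.18174991407772162
```

```bash
python3 - <<'E'
from h import *
st(); rel([539.6,-3.2,285],Rdown(0.15))
E
```

```text
6.95 pos [ 551.31 -293.56  294.25] F [-0.13  0.62 -2.43] T [ 0.05 -0.04 -0.06] w 21.1 yaw -0.1627 tilt [-0.0031  0.0006] j [-0.23  0.39 -0.01  0.   -1.18 -1.5 ]
shift [0.586 2.846 0.095] turn [ 0.001 -0.006 -0.625]
```

Emit:
{"name": "apply_moves", "arguments": {
  "increments": [
    [[0.08, 0.4, 0.03, 0, 0, 0, -1], [0.16, 0.8, 0.06, 0, 0, 0, -1], [0.19, 0.95, 0.06, 0, 0, 0, -1]]
  ]
}}

```text
clock: 7.25
position: [547.4, -194.2, 288.2]
ee_rot: [0.08, 0.997, 0.001, -0.002]
contact_force: [-0.3, 0.2, -4.2]
gripper_width: 21.3
```

Emit:
{"name": "apply_moves", "arguments": {
  "increments": [
    [[0.08, 0.4, 0, 0, 0, 0, -1], [0.16, 0.8, 0, 0, 0, 0, -1], [0.19, 0.95, 0, 0, 0, 0, -1]]
  ]
}}

```text
clock: 7.55
position: [544.5, -97.4, 289.0]
ee_rot: [0.08, 0.997, 0.0, -0.001]
contact_force: [1.0, -0.4, -2.8]
gripper_width: 21.1
```

Emit:
{"name": "apply_moves", "arguments": {
  "increments": [
    [[0.08, 0.4, 0, 0, 0, -0.2, -1], [0.16, 0.8, 0, 0, 0, -0.4, -1], [0.2, 0.945, 0.03, 0, 0, -0.625, -1], [0.2, 0.945, 0.03, 0, 0, -0.625, -1], [0.2, 0.945, 0.03, 0, 0, -0.625, -1], [0.2, 0.945, 0.03, 0, 0, -0.625, -1], [0.2, 0.945, 0.03, 0, 0, -0.625, -1]]
  ]
}}

```text
clock: 8.25
position: [540.3, -4.4, 285.7]
ee_rot: [-0.074, 0.997, 0.0, -0.001]
contact_force: [0.2, 0.1, -3.3]
gripper_width: 21.2
```

```bash
python3 - <<'E'
from h import *
st(); rel([539.6,-3.2,252],Rdown(0.15))
w=arm.get_image('wrist'); save(w,'w4')
q=arm.get_image('scene')
cv2.imwrite('pics/sc4.png',cv2.resize(q['img'][130:280,240:400,::-1],None,fx=4,fy=4,interpolation=cv2.INTER_CUBIC))
for c in (w,q):
  for l,z in [('file_toe',187),('file_heel',187),('jaw_top',121)]:
    print(l,[(np.round(d['at'],1).tolist(),round(d['conf'],2),np.round(onz(c,d['at'],z),1).tolist()) for d in arm.mark_of(l,c)[:2]])
E
```

```text
8.25 pos [540.25  -4.42 285.7 ] F [ 0.23  0.14 -3.27] T [ 0.   -0.06  0.02] w 21.2 yaw 0.1476 tilt [-0.0028  0.0004] j [ 0.29  0.26 -0.23 -0.   -1.09 -1.71]
shift [0.004 0.013 0.337] turn [ 0.002 -0.005 -0.005]
file_toe []
file_heel [([321.2, 88.5], 0.79, [462.1, -13.7, 187.0])]
jaw_top []
file_toe [([243.9, 180.1], 0.86, [474.4, -198.8, 187.0]), ([318.3, 202.2], 0.8, [625.9, 3.7, 187.0])]
file_heel [([239.3, 207.9], 0.81, [610.6, -219.9, 187.0]), ([301.9, 174.4], 0.63, [476.9, -21.0, 187.0])]
jaw_top [([316.1, 216.8], 0.57, [609.4, -0.4, 121.0])]
```

View pics/w4.png

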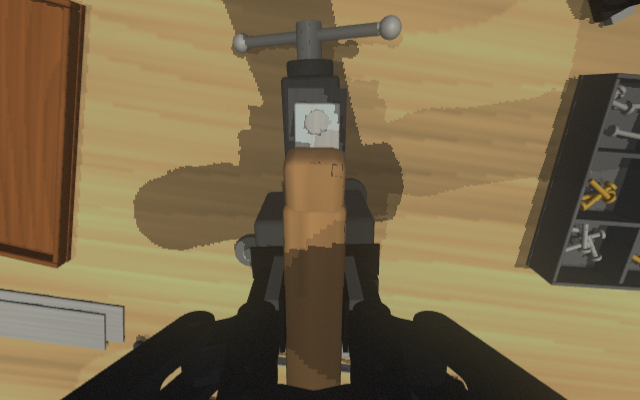

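View pics/sc4.png

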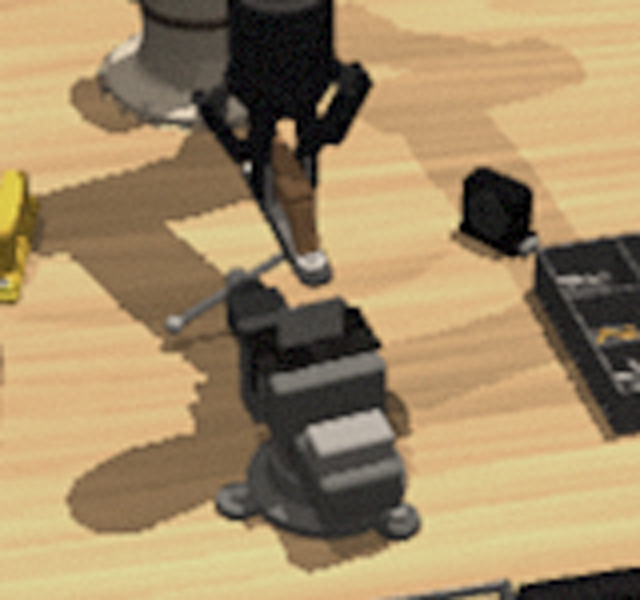

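The wrist view shows the file's heel at (321, 88) lined up with the vise screw at (310, 40). The scene view shows the toe just above the strip. I'll descend by feel now, from a baseline Fz of about -3 N.

Emit:
{"name": "apply_moves", "arguments": {
  "increments": [
    [[0, 0.01, 0.1, 0, 0, -0.005, -1], [0, 0.01, 0.2, 0, 0, -0.005, -1], [0, 0.01, 0.26, 0, 0, -0.005, -1], [0, 0.01, 0.285, 0, 0, -0.005, -1], [0, 0.01, 0.285, 0, 0, -0.005, -1], [0, 0.01, 0.285, 0, 0, -0.005, -1]]
  ]
}}

```text
clock: 9.25
position: [540.1, -2.4, 257.3]
ee_rot: [-0.076, 0.997, 0.0, -0.001]
contact_force: [0.7, 0.4, -3.8]
gripper_width: 21.2
```

```bash
python3 - <<'E'
from h import *
for i in range(5): st(); arm.get_image('top')
E
```

```text
9.25 pos [540.11  -2.39 257.27] F [ 0.72  0.44 -3.76] T [ 0.01 -0.06  0.02] w 21.2 yaw 0.1524 tilt [-0.0025  0.0004] j [ 0.3   0.28 -0.27 -0.   -1.02 -1.71]
9.3 pos [540.17  -2.37 257.42] F [-0.5   0.28 -3.84] T [ 0.01 -0.01  0.02] w 21.3 yaw 0.1524 tilt [-0.0022  0.0005] j [ 0.3   0.28 -0.27 -0.   -1.02 -1.71]
9.35 pos [540.14  -2.38 257.5 ] F [ 0.3  -0.77 -3.96] T [-0.02 -0.04 -0.02] w 21.2 yaw 0.1524 tilt [-0.002   0.0006] j [ 0.3   0.28 -0.27 -0.   -1.02 -1.71]
9.4 pos [540.09  -2.38 257.5 ] F [-0.46  0.21 -3.49] T [ 0.03 -0.03  0.  ] w 21.3 yaw 0.1524 tilt [-0.0021  0.0007] j [ 0.3   0.28 -0.27 -0.   -1.02 -1.71]
9.45 pos [540.04  -2.39 257.44] F [-0.75  0.93 -2.6 ] T [-0.01  0.02 -0.01] w 20.9 yaw 0.1523 tilt [-0.0022  0.0006] j [ 0.3   0.28 -0.27 -0.   -1.02 -1.71]
```

Emit:
{"name": "apply_moves", "arguments": {
  "increments": [
    [[0, 0, 0.01, 0, 0, 0, -1], [0, 0, 0.02, 0, 0, 0, -1], [0, 0, 0.026, 0, 0, 0, -1], [0, 0, 0.026, 0, 0, 0, -1]]
  ]
}}

```text
clock: 9.9
position: [539.8, -2.5, 254.3]
ee_rot: [-0.076, 0.997, 0.0, -0.002]
contact_force: [-0.4, -0.7, -3.7]
gripper_width: 21.0
```

Emit:
{"name": "apply_moves", "arguments": {
  "increments": [
    [[0, 0, 0.004, 0, 0, 0, -1], [0, 0, 0.008, 0, 0, 0, -1], [0, 0, 0.008, 0, 0, 0, -1]]
  ]
}}

```text
clock: 10.2
position: [539.9, -2.4, 253.6]
ee_rot: [-0.076, 0.997, 0.0, -0.002]
contact_force: [-0.1, -1.0, -3.1]
gripper_width: 20.9
```

Emit:
{"name": "apply_moves", "arguments": {
  "increments": [
    [[0, 0, 0.004, 0, 0, 0, -1], [0, 0, 0.008, 0, 0, 0, -1], [0, 0, 0.008, 0, 0, 0, -1]]
  ]
}}

```text
clock: 10.5
position: [540.0, -2.4, 253.1]
ee_rot: [-0.076, 0.997, 0.0, -0.001]
contact_force: [-0.9, -0.1, -2.0]
gripper_width: 21.5
```

```bash
python3 - <<'E'
from h import *
st()
E
```

```text
10.5 pos [540.    -2.43 253.15] F [-0.94 -0.08 -2.04] T [0.01 0.07 0.04] w 21.5 yaw 0.1524 tilt [-0.0025  0.0005] j [ 0.3   0.29 -0.27 -0.   -1.01 -1.71]
```

Emit:
{"name": "apply_moves", "arguments": {
  "increments": [
    [[0, 0, 0.004, 0, 0, 0, -1], [0, 0, 0.008, 0, 0, 0, -1], [0, 0, 0.008, 0, 0, 0, -1]]
  ]
}}

```text
clock: 10.8
position: [540.2, -2.4, 252.8]
ee_rot: [-0.076, 0.997, 0.0, -0.001]
contact_force: [-0.9, 0.0, 2.1]
gripper_width: 21.1
```

```bash
python3 - <<'E'
from h import *
for i in range(4): st(); arm.get_image('top')
E
```

```text
10.8 pos [540.17  -2.4  252.76] F [-0.91  0.03  2.09] T [-0.01  0.17  0.02] w 21.1 yaw 0.1526 tilt [-0.0017  0.0005] j [ 0.3   0.29 -0.28 -0.   -1.01 -1.71]
10.85 pos [540.16  -2.41 252.73] F [-2.18 -0.25  2.62] T [-0.01  0.11 -0.02] w 21.0 yaw 0.1525 tilt [-0.0017  0.0005] j [ 0.3   0.29 -0.28 -0.   -1.01 -1.71]
10.9 pos [540.16  -2.41 252.72] F [-1.1   0.57  1.75] T [-0.01  0.1   0.01] w 21.4 yaw 0.1525 tilt [-0.0017  0.0005] j [ 0.3   0.29 -0.28 -0.   -1.01 -1.71]
10.95 pos [540.16  -2.41 252.7 ] F [-0.4   0.24  1.8 ] T [-0.02  0.16 -0.04] w 21.2 yaw 0.1525 tilt [-0.0017  0.0005] j [ 0.3   0.29 -0.28 -0.   -1.01 -1.71]
```

Contact: about 5 N, with the edge about 154 mm above the bench. I'll start stroke 1 in short pieces.

Emit:
{"name": "apply_moves", "arguments": {
  "increments": [
    [[-0.04, 0, 0, 0, 0, 0, -1], [-0.08, 0, 0, 0, 0, 0, -1], [-0.12, 0, 0, 0, 0, 0, -1], [-0.16, 0, 0, 0, 0, 0, -1]]
  ]
}}

```text
clock: 11.4
position: [555.4, -0.4, 252.8]
ee_rot: [-0.076, 0.997, -0.0, -0.002]
contact_force: [-5.0, -0.3, 6.5]
gripper_width: 21.3
```

```bash
python3 - <<'E'
from h import *
st()
E
```

```text
11.4 pos [ 5.5537e+02 -3.7000e-01  2.5277e+02] F [-4.98 -0.3   6.52] T [-0.23  1.28 -0.07] w 21.3 yaw 0.1524 tilt [-0.0047 -0.0006] j [ 0.29  0.31 -0.24 -0.   -1.03 -1.71]
```

Emit:
{"name": "apply_moves", "arguments": {
  "increments": [
    [[-0.05, 0, -0.002, 0, 0, 0, -1], [-0.1, 0, -0.002, 0, 0, 0, -1], [-0.15, 0, -0.002, 0, 0, 0, -1], [-0.2, 0, -0.002, 0, 0, 0, -1]]
  ]
}}

```text
clock: 11.8
position: [575.0, 2.6, 253.0]
ee_rot: [-0.076, 0.997, -0.0, -0.003]
contact_force: [-5.2, -0.8, 6.2]
gripper_width: 21.0
```

Emit:
{"name": "apply_moves", "arguments": {
  "increments": [
    [[-0.05, 0, -0.002, 0, 0, 0, -1], [-0.1, 0, -0.002, 0, 0, 0, -1], [-0.15, 0, -0.002, 0, 0, 0, -1], [-0.2, 0, -0.002, 0, 0, 0, -1]]
  ]
}}

```text
clock: 12.2
position: [594.6, 5.6, 252.9]
ee_rot: [-0.076, 0.997, -0.0, -0.003]
contact_force: [-4.2, -0.6, 5.9]
gripper_width: 21.3
```

Emit:
{"name": "apply_moves", "arguments": {
  "increments": [
    [[-0.05, 0, -0.001, 0, 0, 0, -1], [-0.1, 0, -0.001, 0, 0, 0, -1], [-0.15, 0, -0.001, 0, 0, 0, -1], [-0.2, 0, -0.001, 0, 0, 0, -1]]
  ]
}}

```text
clock: 12.6
position: [614.3, 8.6, 252.7]
ee_rot: [-0.076, 0.997, -0.0, -0.003]
contact_force: [-3.9, -0.9, 5.3]
gripper_width: 21.2
```

Emit:
{"name": "apply_moves", "arguments": {
  "increments": [
    [[-0.05, 0, -0.001, 0, 0, 0, -1], [-0.1, 0, -0.001, 0, 0, 0, -1], [-0.15, 0, -0.001, 0, 0, 0, -1], [-0.2, 0, -0.001, 0, 0, 0, -1]]
  ]
}}

```text
clock: 13.0
position: [634.7, 12.0, 252.4]
ee_rot: [-0.076, 0.997, 0.0, -0.002]
contact_force: [-4.0, -0.0, 5.3]
gripper_width: 21.3
```

Emit:
{"name": "apply_moves", "arguments": {
  "increments": [
    [[-0.05, 0, 0, 0, 0, 0, -1], [-0.1, 0, 0, 0, 0, 0, -1], [-0.14, 0, 0, 0, 0, 0, -1]]
  ]
}}

```text
clock: 13.3
position: [649.0, 14.4, 252.1]
ee_rot: [-0.076, 0.997, 0.0, -0.002]
contact_force: [-2.9, -0.7, 4.4]
gripper_width: 21.3
```

```bash
python3 - <<'E'
from h import *
st()
E
```

```text
13.3 pos [648.95  14.36 252.11] F [-2.91 -0.7   4.38] T [-0.31  1.51  0.06] w 21.3 yaw 0.1523 tilt [-0.0035  0.0004] j [ 0.27  0.46  0.   -0.   -1.11 -1.69]
```

Stroke 1 ends at about +55 mm, still bearing about 8 N. I'll lift and return.

Emit:
{"name": "apply_moves", "arguments": {
  "increments": [
    [[-0.02, 0, -0.03, 0, 0, 0, -1], [-0.02, 0, -0.08, 0, 0, 0, -1], [-0.02, 0, -0.12, 0, 0, 0, -1], [-0.02, 0, -0.12, 0, 0, 0, -1], [0.2, 0, -0.12, 0, 0, 0, -1], [0.4, 0, -0.12, 0, 0, 0, -1], [0.6, 0, -0.12, 0, 0, 0, -1]]
  ]
}}

```text
clock: 14.0
position: [588.6, 5.2, 264.2]
ee_rot: [-0.076, 0.997, 0.001, -0.001]
contact_force: [0.1, -0.1, -3.5]
gripper_width: 21.0
```

Emit:
{"name": "apply_moves", "arguments": {
  "increments": [
    [[0.2, 0, 0, 0, 0, 0, -1], [0.4, 0, 0, 0, 0, 0, -1], [0.5, 0, 0, 0, 0, 0, -1], [0.5, 0, 0.05, 0, 0, 0, -1], [0.5, 0, 0.05, 0, 0, 0, -1], [0.5, 0, 0.05, 0, 0, 0, -1]]
  ]
}}

```text
clock: 14.6
position: [540.8, -2.2, 259.4]
ee_rot: [-0.076, 0.997, 0.0, -0.001]
contact_force: [-0.4, 0.1, -3.3]
gripper_width: 21.0
```

```bash
python3 - <<'E'
from h import *
for i in range(4): st(); arm.get_image('top')
rel([540.1,-2.4,253.5],Rdown(0.152))
E
```

```text
14.6 pos [540.77  -2.23 259.38] F [-0.43  0.1  -3.3 ] T [-0.01 -0.02  0.01] w 21.0 yaw 0.1524 tilt [-0.0027  0.0003] j [ 0.3   0.28 -0.26 -0.   -1.03 -1.71]
14.65 pos [540.8   -2.24 259.44] F [-0.23 -0.13 -3.59] T [ 0.   -0.06 -0.04] w 21.4 yaw 0.1523 tilt [-0.0027  0.0004] j [ 0.3   0.28 -0.26 -0.   -1.03 -1.71]
14.7 pos [540.7   -2.23 259.45] F [ 0.17 -1.08 -4.35] T [0.02 0.04 0.02] w 21.7 yaw 0.1524 tilt [-0.0028  0.0004] j [ 0.3   0.28 -0.26 -0.   -1.03 -1.71]
14.75 pos [540.58  -2.29 259.45] F [ 0.13 -0.03 -3.73] T [-0.01  0.02 -0.01] w 21.1 yaw 0.1523 tilt [-0.0029  0.0004] j [ 0.3   0.28 -0.26 -0.   -1.03 -1.71]
shift [ 0.003 -0.001  0.06 ] turn [ 0.002 -0.006  0.001]
```

Emit:
{"name": "apply_moves", "arguments": {
  "increments": [
    [[0, 0, 0.02, 0, 0, 0, -1], [0, 0, 0.04, 0, 0, 0, -1], [0, 0, 0.052, 0, 0, 0, -1], [0, 0, 0.056, 0, 0, 0, -1], [0, 0, 0.056, 0, 0, 0, -1]]
  ]
}}

```text
clock: 15.3
position: [539.9, -2.4, 254.0]
ee_rot: [-0.076, 0.997, 0.0, -0.002]
contact_force: [0.5, -0.5, -2.7]
gripper_width: 20.9
```

Emit:
{"name": "apply_moves", "arguments": {
  "increments": [
    [[0, 0, 0.003, 0, 0, 0, -1], [0, 0, 0.005, 0, 0, 0, -1], [0, 0, 0.005, 0, 0, 0, -1]]
  ]
}}

```text
clock: 15.6
position: [539.9, -2.4, 253.7]
ee_rot: [-0.076, 0.997, 0.0, -0.001]
contact_force: [0.6, 0.1, -3.5]
gripper_width: 20.8
```

```bash
python3 - <<'E'
from h import *
for i in range(3): st(); arm.get_image('top')
E
```

```text
15.6 pos [539.9   -2.42 253.65] F [ 0.62  0.11 -3.49] T [ 0.03  0.01 -0.02] w 20.8 yaw 0.1523 tilt [-0.0028  0.0005] j [ 0.3   0.29 -0.27 -0.   -1.01 -1.71]
15.65 pos [539.9   -2.4  253.64] F [ 0.58  0.74 -3.94] T [-0.05 -0.02 -0.01] w 20.8 yaw 0.1523 tilt [-0.0029  0.0005] j [ 0.3   0.29 -0.27 -0.   -1.01 -1.71]
15.7 pos [539.9   -2.44 253.64] F [-0.41 -0.42 -4.11] T [-0.03 -0.02 -0.04] w 21.2 yaw 0.1523 tilt [-0.0029  0.0005] j [ 0.3   0.29 -0.27 -0.   -1.01 -1.71]
```

Emit:
{"name": "apply_moves", "arguments": {
  "increments": [
    [[0, 0, 0.003, 0, 0, 0, -1], [0, 0, 0.006, 0, 0, 0, -1], [0, 0, 0.006, 0, 0, 0, -1]]
  ]
}}

```text
clock: 16.05
position: [540.0, -2.4, 253.3]
ee_rot: [-0.076, 0.997, 0.0, -0.001]
contact_force: [0.1, -0.4, -1.3]
gripper_width: 21.1
```

Emit:
{"name": "apply_moves", "arguments": {
  "increments": [
    [[0, 0, 0.003, 0, 0, 0, -1], [0, 0, 0.004, 0, 0, 0, -1], [0, 0, 0.004, 0, 0, 0, -1]]
  ]
}}

```text
clock: 16.35
position: [540.1, -2.4, 253.1]
ee_rot: [-0.076, 0.997, 0.0, -0.001]
contact_force: [-1.0, 0.1, 1.3]
gripper_width: 21.6
```

```bash
python3 - <<'E'
from h import *
for i in range(3): st(); arm.get_image('top')
E
```

```text
16.35 pos [540.13  -2.42 253.11] F [-1.03  0.13  1.32] T [0.01 0.11 0.03] w 21.6 yaw 0.1524 tilt [-0.0019  0.0005] j [ 0.3   0.29 -0.27 -0.   -1.01 -1.71]
16.4 pos [540.12  -2.41 253.11] F [-1.21  0.06  1.39] T [0.01 0.12 0.05] w 21.1 yaw 0.1525 tilt [-0.0019  0.0005] j [ 0.3   0.29 -0.27 -0.   -1.01 -1.71]
16.45 pos [540.1   -2.42 253.05] F [-1.62  0.21  1.11] T [0.06 0.12 0.  ] w 21.3 yaw 0.1524 tilt [-0.002   0.0005] j [ 0.3   0.29 -0.27 -0.   -1.01 -1.71]
```

Contact is about 5 N again, the same state as before stroke 1. Stroke 2 uses the same profile.

Emit:
{"name": "apply_moves", "arguments": {
  "increments": [
    [[-0.04, 0, 0, 0, 0, 0, -1], [-0.08, 0, 0, 0, 0, 0, -1], [-0.12, 0, -0.001, 0, 0, 0, -1], [-0.16, 0, -0.002, 0, 0, 0, -1], [-0.21, 0, -0.002, 0, 0, 0, -1], [-0.26, 0, -0.003, 0, 0, 0, -1]]
  ]
}}

```text
clock: 17.1
position: [565.7, 1.3, 253.1]
ee_rot: [-0.076, 0.997, 0.0, -0.002]
contact_force: [-4.1, -0.8, 5.6]
gripper_width: 20.9
```

Emit:
{"name": "apply_moves", "arguments": {
  "increments": [
    [[-0.05, 0, 0, 0, 0, 0, -1], [-0.1, 0, -0.001, 0, 0, 0, -1], [-0.15, 0, -0.001, 0, 0, 0, -1], [-0.2, 0, -0.001, 0, 0, 0, -1], [-0.25, 0, -0.002, 0, 0, 0, -1]]
  ]
}}

```text
clock: 17.6
position: [590.3, 5.1, 253.1]
ee_rot: [-0.076, 0.997, 0.0, -0.002]
contact_force: [-4.4, -0.4, 5.3]
gripper_width: 21.1
```

Emit:
{"name": "apply_moves", "arguments": {
  "increments": [
    [[-0.05, 0, 0, 0, 0, 0, -1], [-0.1, 0, -0.001, 0, 0, 0, -1], [-0.15, 0, -0.001, 0, 0, 0, -1], [-0.2, 0, -0.001, 0, 0, 0, -1], [-0.25, 0, -0.002, 0, 0, 0, -1]]
  ]
}}

```text
clock: 18.1
position: [615.3, 9.1, 252.8]
ee_rot: [-0.076, 0.997, 0.0, -0.002]
contact_force: [-3.2, -0.2, 4.0]
gripper_width: 21.3
```

Emit:
{"name": "apply_moves", "arguments": {
  "increments": [
    [[-0.05, 0, 0, 0, 0, 0, -1], [-0.1, 0, 0, 0, 0, 0, -1], [-0.15, 0, 0, 0, 0, 0, -1], [-0.2, 0, 0, 0, 0, 0, -1], [-0.25, 0, 0, 0, 0, 0, -1], [-0.3, 0, 0, 0, 0, 0, -1], [-0.34, 0, 0, 0, 0, 0, -1]]
  ]
}}

```text
clock: 18.8
position: [649.1, 14.5, 252.6]
ee_rot: [-0.076, 0.997, 0.0, -0.001]
contact_force: [-2.1, 0.1, -0.1]
gripper_width: 21.0
```

```bash
python3 - <<'E'
from h import *
st()
E
```

```text
18.8 pos [649.12  14.46 252.55] F [-2.06  0.13 -0.05] T [-0.11  0.82 -0.02] w 21.0 yaw 0.1523 tilt [-0.003   0.0007] j [ 0.27  0.46  0.   -0.   -1.11 -1.69]
```

Emit:
{"name": "apply_moves", "arguments": {
  "increments": [
    [[-0.02, 0, -0.03, 0, 0, 0, -1], [-0.02, 0, -0.08, 0, 0, 0, -1], [-0.02, 0, -0.12, 0, 0, 0, -1], [-0.02, 0, -0.12, 0, 0, 0, -1], [0.2, 0, -0.12, 0, 0, 0, -1], [0.4, 0, -0.12, 0, 0, 0, -1], [0.6, 0, -0.12, 0, 0, 0, -1]]
  ]
}}

```text
clock: 19.5
position: [588.5, 5.1, 265.0]
ee_rot: [-0.076, 0.997, 0.0, -0.001]
contact_force: [-0.3, -0.2, -3.4]
gripper_width: 21.1
```

Emit:
{"name": "apply_moves", "arguments": {
  "increments": [
    [[0.2, 0, 0, 0, 0, 0, -1], [0.4, 0, 0, 0, 0, 0, -1], [0.5, 0, 0, 0, 0, 0, -1], [0.5, 0, 0.05, 0, 0, 0, -1], [0.5, 0, 0.07, 0, 0, 0, -1], [0.5, 0, 0.09, 0, 0, 0, -1], [0.5, 0, 0.1, 0, 0, 0, -1], [0.5, 0, 0.1, 0, 0, 0, -1]]
  ]
}}

```text
clock: 20.3
position: [540.3, -2.3, 254.7]
ee_rot: [-0.076, 0.997, 0.0, -0.002]
contact_force: [0.4, -0.9, -3.9]
gripper_width: 21.5
```

```bash
python3 - <<'E'
from h import *
for i in range(3): st(); arm.get_image('top')
E
```

```text
20.3 pos [540.3   -2.34 254.75] F [ 0.37 -0.86 -3.9 ] T [-0.01  0.03  0.04] w 21.5 yaw 0.1523 tilt [-0.0037  0.0002] j [ 0.3   0.29 -0.27 -0.   -1.02 -1.71]
20.35 pos [540.26  -2.36 254.95] F [ 0.05  0.77 -4.03] T [-0.   -0.01 -0.02] w 21.2 yaw 0.1523 tilt [-0.0034  0.0003] j [ 0.3   0.28 -0.27 -0.   -1.02 -1.71]
20.4 pos [540.23  -2.37 255.09] F [ 0.24 -0.65 -3.48] T [ 0.02 -0.02 -0.01] w 21.1 yaw 0.1523 tilt [-0.0031  0.0003] j [ 0.3   0.28 -0.27 -0.   -1.02 -1.71]
```

Emit:
{"name": "apply_moves", "arguments": {
  "increments": [
    [[0, 0, 0.005, 0, 0, 0, -1], [0, 0, 0.01, 0, 0, 0, -1], [0, 0, 0.014, 0, 0, 0, -1], [0, 0, 0.014, 0, 0, 0, -1]]
  ]
}}

```text
clock: 20.85
position: [539.8, -2.4, 253.9]
ee_rot: [-0.076, 0.997, 0.0, -0.001]
contact_force: [0.5, 0.5, -3.7]
gripper_width: 21.2
```

Emit:
{"name": "apply_moves", "arguments": {
  "increments": [
    [[0, 0, 0.002, 0, 0, 0, -1], [0, 0, 0.004, 0, 0, 0, -1], [0, 0, 0.004, 0, 0, 0, -1]]
  ]
}}

```text
clock: 21.15
position: [539.9, -2.4, 253.6]
ee_rot: [-0.076, 0.997, 0.0, -0.001]
contact_force: [1.4, -0.2, -3.4]
gripper_width: 21.0
```

```bash
python3 - <<'E'
from h import *
for i in range(3): st(); arm.get_image('top')
E
```

```text
21.15 pos [539.92  -2.41 253.56] F [ 1.4  -0.23 -3.43] T [-0.01 -0.   -0.02] w 21.0 yaw 0.1524 tilt [-0.0028  0.0005] j [ 0.3   0.29 -0.27 -0.   -1.01 -1.71]
21.2 pos [539.91  -2.4  253.58] F [-0.15  0.98 -3.42] T [0.02 0.02 0.02] w 21.3 yaw 0.1524 tilt [-0.0028  0.0005] j [ 0.3   0.29 -0.27 -0.   -1.01 -1.71]
21.25 pos [539.9   -2.43 253.56] F [-0.06  0.51 -3.09] T [ 0.03 -0.02 -0.08] w 21.2 yaw 0.1523 tilt [-0.0028  0.0005] j [ 0.3   0.29 -0.27 -0.   -1.01 -1.71]
```

Emit:
{"name": "apply_moves", "arguments": {
  "increments": [
    [[0, 0, 0.003, 0, 0, 0, -1], [0, 0, 0.006, 0, 0, 0, -1], [0, 0, 0.008, 0, 0, 0, -1], [0, 0, 0.008, 0, 0, 0, -1]]
  ]
}}

```text
clock: 21.7
position: [540.1, -2.4, 253.2]
ee_rot: [-0.076, 0.997, 0.0, -0.001]
contact_force: [-1.1, 0.8, 0.1]
gripper_width: 21.0
```

```bash
python3 - <<'E'
from h import *
for i in range(3): st(); arm.get_image('top')
E
```

```text
21.7 pos [540.09  -2.43 253.16] F [-1.08  0.77  0.14] T [-0.05  0.11  0.06] w 21.0 yaw 0.1525 tilt [-0.0021  0.0005] j [ 0.3   0.29 -0.27 -0.   -1.01 -1.71]
21.75 pos [540.08  -2.42 253.14] F [-1.35 -0.09 -0.66] T [0.02 0.11 0.  ] w 21.0 yaw 0.1524 tilt [-0.0021  0.0005] j [ 0.3   0.29 -0.27 -0.   -1.01 -1.71]
21.8 pos [540.07  -2.42 253.14] F [-1.3  -0.52 -0.08] T [-0.01  0.12  0.02] w 21.1 yaw 0.1525 tilt [-0.0021  0.0005] j [ 0.3   0.29 -0.27 -0.   -1.01 -1.71]
```

Emit:
{"name": "apply_moves", "arguments": {
  "increments": [
    [[0, 0, 0.001, 0, 0, 0, -1], [-0.04, 0, 0.001, 0, 0, 0, -1], [-0.08, 0, 0.001, 0, 0, 0, -1], [-0.12, 0, 0, 0, 0, 0, -1], [-0.16, 0, 0, 0, 0, 0, -1], [-0.21, 0, -0.001, 0, 0, 0, -1], [-0.26, 0, -0.001, 0, 0, 0, -1]]
  ]
}}

```text
clock: 22.55
position: [565.7, 1.4, 253.1]
ee_rot: [-0.076, 0.997, 0.0, -0.002]
contact_force: [-5.1, -0.7, 5.4]
gripper_width: 21.2
```

Emit:
{"name": "apply_moves", "arguments": {
  "increments": [
    [[-0.05, 0, 0, 0, 0, 0, -1], [-0.1, 0, -0.001, 0, 0, 0, -1], [-0.15, 0, -0.001, 0, 0, 0, -1], [-0.2, 0, -0.001, 0, 0, 0, -1], [-0.25, 0, -0.002, 0, 0, 0, -1]]
  ]
}}

```text
clock: 23.05
position: [590.3, 5.1, 253.0]
ee_rot: [-0.076, 0.997, -0.0, -0.002]
contact_force: [-4.2, -0.9, 5.8]
gripper_width: 21.1
```

Emit:
{"name": "apply_moves", "arguments": {
  "increments": [
    [[-0.05, 0, 0, 0, 0, 0, -1], [-0.1, 0, -0.001, 0, 0, 0, -1], [-0.15, 0, -0.001, 0, 0, 0, -1], [-0.2, 0, -0.001, 0, 0, 0, -1], [-0.25, 0, -0.001, 0, 0, 0, -1]]
  ]
}}

```text
clock: 23.55
position: [615.2, 9.1, 252.7]
ee_rot: [-0.076, 0.997, 0.0, -0.002]
contact_force: [-2.9, 0.0, 4.7]
gripper_width: 21.1
```

Emit:
{"name": "apply_moves", "arguments": {
  "increments": [
    [[-0.05, 0, 0, 0, 0, 0, -1], [-0.1, 0, 0.001, 0, 0, 0, -1], [-0.15, 0, 0.001, 0, 0, 0, -1], [-0.2, 0, 0.001, 0, 0, 0, -1], [-0.25, 0, 0.002, 0, 0, 0, -1], [-0.3, 0, 0.002, 0, 0, 0, -1], [-0.34, 0, 0.002, 0, 0, 0, -1]]
  ]
}}

```text
clock: 24.25
position: [649.1, 14.4, 252.3]
ee_rot: [-0.076, 0.997, 0.0, -0.002]
contact_force: [-3.7, -0.8, 2.3]
gripper_width: 21.4
```

All three strokes bore well. I'll lift and return to the tray.

Emit:
{"name": "apply_moves", "arguments": {
  "increments": [
    [[-0.02, 0, -0.03, 0, 0, 0, -1], [-0.02, 0, -0.1, 0, 0, 0, -1], [-0.02, 0, -0.3, 0, 0, 0, -1], [-0.02, 0, -0.45, 0, 0, 0, -1], [0.2, 0, -0.45, 0, 0, 0, -1], [0.4, 0, -0.45, 0, 0, 0, -1], [0.6, 0, -0.45, 0, 0, 0, -1], [0.6, 0, -0.45, 0, 0, 0, -1]]
  ]
}}

```text
clock: 25.05
position: [587.6, 5.0, 298.1]
ee_rot: [-0.076, 0.997, 0.001, -0.001]
contact_force: [0.5, -0.8, -3.6]
gripper_width: 21.3
```

```bash
python3 - <<'E'
from h import *
st(); rel([550.9,-293.5,290],Rdown(-0.1625))
E
```

```text
25.05 pos [587.62   5.01 298.07] F [ 0.49 -0.82 -3.62] T [-0.   -0.13  0.03] w 21.3 yaw 0.1521 tilt [-0.0028  0.0016] j [ 0.28  0.33 -0.09 -0.   -1.15 -1.7 ]
shift [ 0.815 -2.895  0.077] turn [ 0.003 -0.006  0.629]
```

Emit:
{"name": "apply_moves", "arguments": {
  "increments": [
    [[0.14, -0.48, 0, 0, 0, 0, -1], [0.27, -0.96, 0, 0, 0, 0, -1]]
  ]
}}

```text
clock: 25.25
position: [578.2, -93.5, 298.0]
ee_rot: [-0.078, 0.997, 0.0, -0.0]
contact_force: [1.4, -0.1, -3.8]
gripper_width: 21.2
```

Emit:
{"name": "apply_moves", "arguments": {
  "increments": [
    [[0.14, -0.48, 0, 0, 0, 0, -1], [0.27, -0.96, 0, 0, 0, 0, -1]]
  ]
}}

```text
clock: 25.45
position: [565.7, -194.3, 297.8]
ee_rot: [-0.077, 0.997, 0.0, -0.0]
contact_force: [1.6, 0.1, -3.8]
gripper_width: 20.7
```

Emit:
{"name": "apply_moves", "arguments": {
  "increments": [
    [[0.14, -0.48, 0.04, 0, 0, 0.2, -1], [0.27, -0.97, 0.08, 0, 0, 0.4, -1], [0.27, -0.97, 0.08, 0, 0, 0.63, -1], [0.27, -0.97, 0.08, 0, 0, 0.63, -1], [0.27, -0.97, 0.08, 0, 0, 0.63, -1], [0.27, -0.97, 0.08, 0, 0, 0.63, -1]]
  ]
}}

```text
clock: 26.05
position: [553.9, -291.8, 289.9]
ee_rot: [0.08, 0.997, 0.0, -0.001]
contact_force: [-0.4, -0.2, -3.9]
gripper_width: 20.8
```

```bash
python3 - <<'E'
from h import *
st(); rel([550.9,-293.5,120],Rdown(-0.1625))
w=arm.get_image('wrist'); save(w,'w5')
E
```

```text
26.05 pos [ 553.86 -291.83  289.89] F [-0.35 -0.23 -3.91] T [ 0.03  0.   -0.03] w 20.8 yaw -0.1595 tilt [-0.002   0.0004] j [-0.23  0.4  -0.01  0.   -1.17 -1.5 ]
shift [ 0.023 -0.021  1.699] turn [ 0.    -0.004  0.006]
```

View pics/w5.png

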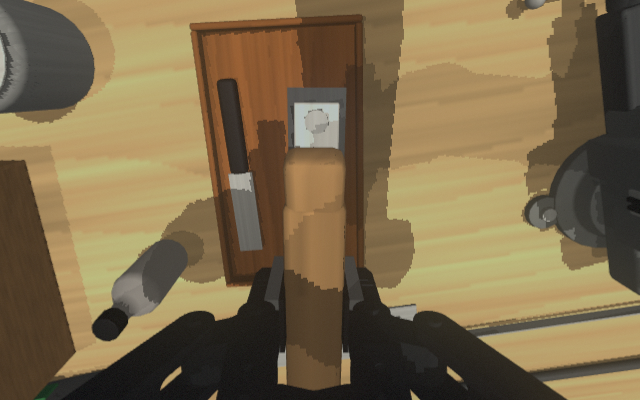

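The wrist view matches the one taken after lifting, with the file over its half of the tray and the heel at (317, 110). I'll lower it.

Emit:
{"name": "apply_moves", "arguments": {
  "increments": [
    [[0.023, -0.02, 0.3, 0, 0, 0.006, -1], [0.023, -0.02, 0.6, 0, 0, 0.006, -1], [0.023, -0.02, 0.9, 0, 0, 0.006, -1], [0.023, -0.02, 1, 0, 0, 0.006, -1]]
  ]
}}

```text
clock: 26.5
position: [549.1, -292.7, 186.5]
ee_rot: [0.082, 0.997, 0.001, -0.004]
contact_force: [-0.5, -0.0, -4.1]
gripper_width: 21.0
```

Emit:
{"name": "apply_moves", "arguments": {
  "increments": [
    [[0, 0, 0.3, 0, 0, 0, -1], [0, 0, 0.55, 0, 0, 0, -1], [0, 0, 0.7, 0, 0, 0, -1], [0, 0, 0.75, 0, 0, 0, -1], [0, 0, 0.75, 0, 0, 0, -1], [0, 0, 0.75, 0, 0, 0, -1]]
  ]
}}

```text
clock: 27.1
position: [551.3, -294.4, 116.3]
ee_rot: [0.082, 0.997, -0.0, -0.0]
contact_force: [-0.8, 0.1, -3.4]
gripper_width: 21.0
```

```bash
python3 - <<'E'
from h import *
st(); rel([550.9,-293.5,104.6],Rdown(-0.1625))
E
```

```text
27.1 pos [ 551.28 -294.39  116.32] F [-0.8   0.06 -3.42] T [-0.03 -0.02  0.04] w 21.0 yaw -0.1645 tilt [-0.0001 -0.0007] j [-0.23  0.57 -0.21  0.   -0.79 -1.5 ]
shift [0.005 0.008 0.117] turn [-0.001  0.    -0.004]
```

Emit:
{"name": "apply_moves", "arguments": {
  "increments": [
    [[0, 0, 0.05, 0, 0, 0, -1], [0, 0, 0.08, 0, 0, 0, -1], [0, 0, 0.1, 0, 0, 0, -1], [0, 0, 0.1, 0, 0, 0, -1], [0, 0, 0.1, 0, 0, 0, -1]]
  ]
}}

```text
clock: 27.6
position: [550.1, -294.3, 104.9]
ee_rot: [0.083, 0.997, 0.0, -0.001]
contact_force: [-0.1, 0.5, -3.1]
gripper_width: 21.0
```

Emit:
{"name": "apply_moves", "arguments": {
  "increments": [
    [[0, 0, 0.005, 0, 0, 0, -1], [0, 0, 0.01, 0, 0, 0, -1], [0, 0, 0.01, 0, 0, 0, -1]]
  ]
}}

```text
clock: 27.9
position: [550.0, -294.3, 104.6]
ee_rot: [0.083, 0.997, 0.0, -0.001]
contact_force: [-3.6, 2.2, 4.3]
gripper_width: 21.2
```

```bash
python3 - <<'E'
from h import *
for i in range(3): st(); arm.get_image('top')
E
```

```text
27.9 pos [ 549.96 -294.3   104.61] F [-3.61  2.22  4.31] T [0.51 0.84 0.  ] w 21.2 yaw -0.1655 tilt [-0.0029  0.0003] j [-0.23  0.58 -0.22  0.   -0.77 -1.5 ]
27.95 pos [ 549.92 -294.35  104.61] F [-4.54  3.44  6.31] T [ 0.56  0.82 -0.02] w 21.3 yaw -0.1655 tilt [-0.003   0.0003] j [-0.23  0.58 -0.22  0.   -0.77 -1.5 ]
28.0 pos [ 549.93 -294.32  104.6 ] F [-4.33  2.23  4.32] T [ 0.57  0.87 -0.04] w 21.5 yaw -0.1655 tilt [-0.003   0.0003] j [-0.23  0.58 -0.22  0.   -0.77 -1.5 ]
```

Emit:
{"name": "apply_moves", "arguments": {
  "increments": [
    [[0, 0, -0.003, 0, 0, 0, -0.3], [0, 0, -0.003, 0, 0, 0, 0], [0, 0, -0.003, 0, 0, 0, 0.1], [0, 0, -0.003, 0, 0, 0, 0.2], [0, 0, -0.003, 0, 0, 0, 0.3], [0, 0, -0.003, 0, 0, 0, 0.3], [0, 0, -0.003, 0, 0, 0, 0.3]]
  ]
}}

```text
clock: 28.75
position: [550.1, -294.3, 104.0]
ee_rot: [0.083, 0.997, 0.0, -0.001]
contact_force: [-0.0, 0.2, -0.8]
gripper_width: 55.6
```

Emit:
{"name": "apply_moves", "arguments": {
  "increments": [
    [[0, 0, -0.1, 0, 0, 0, 0.3], [0, 0, -0.3, 0, 0, 0, 0.3], [0, 0, -0.6, 0, 0, 0, 0.3], [0, 0, -1, 0, 0, 0, 0.3], [0, 0, -1, 0, 0, 0, 0.3]]
  ]
}}

```text
clock: 29.25
position: [553.2, -295.5, 211.5]
ee_rot: [0.082, 0.997, -0.002, 0.005]
contact_force: [0.0, -0.8, -0.4]
gripper_width: 55.5
```

Emit:
{"name": "apply_moves", "arguments": {
  "increments": [
    [[0, 0, -0.4, 0, 0, 0, 0.3], [0, 0, -0.8, 0, 0, 0, 0.3], [0, 0, -0.8, 0, 0, 0, 0.3], [0, 0, -0.8, 0, 0, 0, 0.3], [0, 0, -0.8, 0, 0, 0, 0.3]]
  ]
}}

```text
clock: 29.75
position: [549.9, -294.1, 283.1]
ee_rot: [0.083, 0.997, 0.001, -0.002]
contact_force: [-0.3, -0.9, -0.9]
gripper_width: 55.3
```

```bash
python3 - <<'E'
from h import *
st()
p=arm.get_image('wrist'); save(p,'w6'); q=arm.get_image('scene'); save(q,'s6')
for c in (p,q):
  for l,z in [('file',6),('file_grip',52),('file_toe',6),('file_heel',6),('tray',0),('scraper',6)]:
    print(l,[(np.round(d['at'],1).tolist(),round(d['conf'],2),np.round(onz(c,d['at'],z),1).tolist()) for d in arm.mark_of(l,c)[:3]])
E
```

```text
29.75 pos [ 549.95 -294.1   283.1 ] F [-0.33 -0.95 -0.94] T [ 0.02  0.02 -0.03] w 55.3 yaw -0.166 tilt [-0.0046  0.0015] j [-0.23  0.4  -0.02 -0.   -1.15 -1.5 ]
file [([315.4, 171.0], 0.62, [549.6, -292.8, 6.0])]
file_grip [([314.8, 246.5], 0.64, [609.9, -303.6, 52.0]), ([314.3, 182.2], 0.56, [549.1, -294.0, 52.0])]
file_toe [([168.7, 262.1], 0.62, [622.9, -466.7, 6.0]), ([313.6, 246.5], 0.6, [630.7, -308.2, 6.0])]
file_heel [([315.2, 89.4], 0.56, [473.0, -280.3, 6.0])]
tray [([292.8, 168.2], 0.65, [544.3, -315.1, 0.0])]
scraper [([242.0, 181.9], 0.98, [548.4, -367.7, 6.0])]
file [([219.8, 247.4], 0.93, [561.6, -295.5, 6.0]), ([193.4, 187.5], 0.6, [221.1, -381.6, 6.0])]
file_grip [([220.0, 232.5], 0.89, [545.6, -288.9, 52.0]), ([186.1, 179.7], 0.61, [235.3, -399.4, 52.0]), ([223.0, 228.4], 0.58, [527.6, -279.3, 52.0])]
file_toe [([218.5, 262.9], 0.95, [630.1, -300.8, 6.0]), ([248.0, 181.7], 0.66, [221.1, -186.1, 6.0]), ([189.8, 199.5], 0.49, [292.1, -392.6, 6.0])]
file_heel [([222.9, 227.4], 0.74, [466.3, -283.4, 6.0]), ([237.8, 206.4], 0.69, [362.9, -230.2, 6.0])]
tray [([214.1, 244.5], 0.66, [537.8, -313.3, 0.0]), ([218.1, 233.7], 0.21, [487.8, -300.0, 0.0])]
scraper [([199.3, 246.6], 0.72, [546.1, -357.8, 6.0]), ([165.9, 270.2], 0.38, [632.4, -453.2, 6.0])]
```

View pics/w6.png

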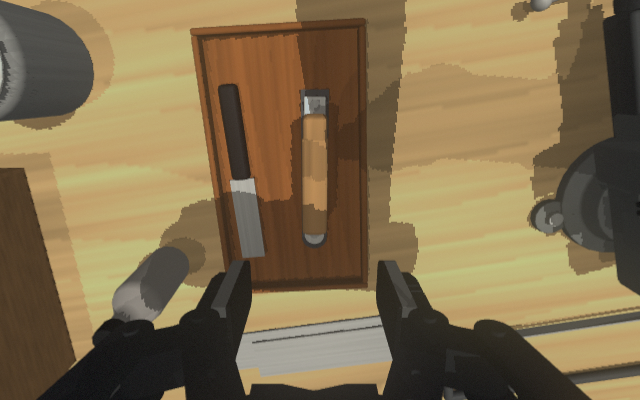

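View pics/s6.png

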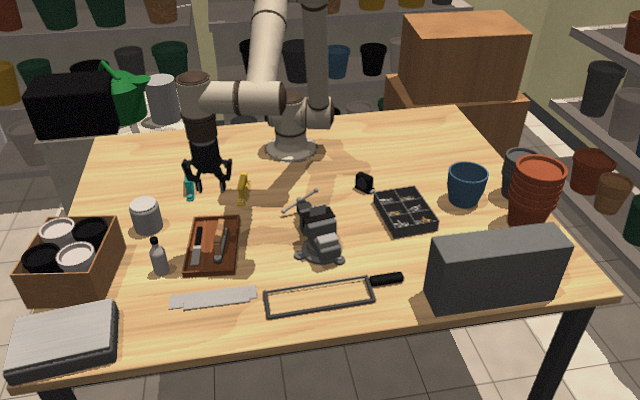

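The wrist view shows the file flat in its half of the tray, with the heel at (315, 95), the toe at (315, 240) and the scraper where it was. The scene view shows nothing else moved, and the arm is clear. I'll hand in.

```bash
python3 - <<'E'
from h import *
print(arm.job_done()); st()
E
```

```text
the job is handed in; nothing more can be done
None
the job is handed in; nothing more can be done
```

I dressed the strip's top edge with three forward strokes, laid the file back flat in the tray and handed the job in. No verdict was reported.

- **Strokes:** By feel, the edge was about 154 mm above the bench. Each stroke slid from about 54 mm ahead of the file's middle to about 55 mm behind it. Measured bearing force was about 3 to 10 N, with forward friction of about 2 to 5 N during the strokes. That was mostly above the half kilo (about 5 N) asked for, but well under the 25 N limit.
- **Returns:** Both were about 12 mm clear of the edge, with no contact force at the readings taken.
- **Last checks:** The file lies flat in its half of the tray with its centre near (550, -294) mm, close to where it started. The gripper is open and raised clear, and nothing else looked moved in the last pictures.
- **Disagreements:** Cameras differed by up to about 12 mm on some positions (file centre, vise), and a few network detections were false. I couldn't measure the strip's lean directly; I worked it out from the friction force as about 0.01 to 0.035 rad forward.

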